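# Hang the nursery caddy level

## Robot

A 7-joint arm with a two-finger parallel gripper is mounted at the origin on the work surface. World frame = base frame: x ahead of the robot, y to its left, z up, the work surface at z = 0. Lengths are in m, angles in rad, forces in N, time in s.
With the tool pointing down it reaches from about 0.4 to 0.85 m from the base axis. Payload 4.4 kg.
Tool frame: the origin (TCP) lies at the very end of the fingers, on their centre line; the grasp point (between the pads) lies 19 mm behind it; z points along the fingers, y is the line along which they close (so a half turn about z gives the same grasp; the last joint's range is limited). The gripper opens to 94 mm and grips with 3 to 60 N. Pads are 16 mm wide; open, the fingers measure 119 mm over their backs; the gripper's body (75 mm by 177 mm) begins 78 mm behind the grasp point.
Start: joints at [1.206, 0.628, 0.038, 1.517, -0.027, 0.996, -0.02], TCP at [0.191, -0.621, 0.205] pointing down, gripper open.
Joint ranges: [-3.06, 3.06], [-0.37, 2.12], [-1.25, 1.32], [0.18, 2.47], [-1.1, 4.24], [0.23, 1.98], [-2.94, 2.94]. Speed limits (rad/s): [2.57, 2.57, 3.14, 3.14, 3.14, 3.14, 3.14].

## Interface

Orientations are given as a unit quaternion [x, y, z, w].
In Python, from station import ctrl, read_camera gives the robot as it stands. The module is installed in compiled form; this text tells all that it offers.
- The arm moves only by the shell command python3 -m creep 'ROWS' [FORCE]. ROWS is JSON, one flat list of numbers, 7 for each row, row after row: the turn, a rotation vector about the tool's x, y, z in degrees, then the shift along the tool's x, y, z in m, then the closure in counts, from 0 (fully open) to 255 (shut). In form: [ax, ay, az, dx, dy, dz, grip, ax, ay, az, dx, dy, dz, grip, ...]. A call has 1 to 5 rows; each row is the pose to reach, as a shift and turn from the pose commanded when the call began, along the tool's axes at that moment; what a row does not reach only later rows make up. A row lasts 1/12 s, in which the tool goes at most 41.7 mm and 7.16 degrees, less where a joint would pass 70% of its speed; a pose out of reach is approached as far as the arm can. A call with a gripper value outside its range is refused whole. The fingers move at their own pace and stop on an object; FORCE is the grip in N (left out, the last holds). Time passes only in rows, so rows that repeat a pose let the fingers close. It gives the time, the measured TCP pose, the force, the opening and the grip force at its end, in the units of the state.
- ctrl.observe(): the state, without advancing time (a new reading comes with each control period).
- read_camera(name): name is "scene" or "top"; returns a dict with "image" (420x560x3 uint8, red, green, blue), "fov_y" (degrees; the focal length in pixels is half the picture's height over the tangent of half this angle, whatever the lens; pixels are square), "cx", "cy" (the principal point, pixels), "extrinsics" (4x4, takes a point from camera to world coordinates). Camera axes: x right, y down, z forward; pixel columns grow to the right and rows downward; lengths in m; the calibration is good to about 2 mm. A picture is of the moment at which its call begins. There is no depth.
- ctrl.close_job(): hands the job in; it is judged then, once.
The state is a dict: "t": time; "q": joint angles; "dq": joint speeds; "joint_efforts": joint torques, N m; "tool_pos": TCP position; "orientation": TCP orientation; "wrist_force": force on the tool from outside, world axes, zero at the start; "ft_torque": the same for the moment, N m; "grip_width": finger opening in m; "gripper_force": force on a finger pad.
Only numpy, scipy, OpenCV 4.12 (cv2) and the standard library are available. Lean on these libraries where they do the work, as an engineer would, in place of code of your own. Each camera call takes 0.05 s, during which the arm holds its last target. There are 200 camera calls.

## Task

Lift the loaded wooden caddy, keeping everything in it, and hang it on the peg of the bedside stand by the one hole in its top board that lets it hang level. The peg's height has been changed, so feel for it gently; slide the board home along the thin peg until it meets the thick shoulder, then let go. Leave the mug and the bottle warmer where they are.

Things in the scene. Friction and masses are not known exactly. Their poses are not given: they have to be found in the camera images.
- caddy: Loose beech caddy, 0.28 kg, balanced at y = 0 when empty. Origin: centre of underside, z up, long side along y. Tray 76 (x) x 240 (y) x 16 mm; three pockets 54 x 54 mm, 10 mm deep, at y = -76, 0, +76 mm. End posts at y = -113, +113 mm (30 mm in x, 10 in y) carry an upright top board, x = -6 to +6 mm, y = -120 to +120 mm, z = 78 to 156 mm: pinch it from above across its 12 mm.
- hole1 (a point): Centre of the first of five 16 mm round holes through the caddy's top board along the caddy's x, all 120 mm above its underside (36 mm below the board's top edge), here at y = -54 mm, mid-thickness; axes as the caddy's.
- hole2 (a point): The same for the hole at y = -27 mm.
- hole3 (a point): The same for the hole at y = 0.
- hole4 (a point): The same for the hole at y = +27 mm.
- hole5 (a point): The same for the hole at y = +54 mm.
- jar: Closed amber glass jar with yellow cap, 50 mm diameter, 66 mm high, about 0.22 kg (give or take a tenth): by far the heaviest load. Stands upright in one of the three pockets, which one varies. Origin: centre of the underside.
- pacifier: Blue pacifier, 44 mm diameter shield, 32 mm high, 25 g, lying shield down in another pocket. Origin: centre of the underside.
- teether: Beech teething ring, 48 mm outer and 28 mm inner diameter, 12 mm thick, 25 g, lying flat in the remaining pocket. Origin: centre of the underside.
- stand: Fixed stand. Origin: underside centre of white foot plate 100 (x) x 140 (y) x 12 mm. 18 mm steel post at the origin, 237 mm high. A grey clamp on it (32 mm diameter, 30 tall) holds a level arm along the stand's -x, y = 0: thick grey 18 mm bar to x = -60 mm, then an 8 mm steel peg to x = -94 mm, where a 12 mm brass ball is centred as its tip. Above 20 N on the stand is too much.
- shoulder (a point): Point at table height right below the shoulder, the flat end of the thick bar (stand x = -60 mm, y = 0); axes as the stand's. The arm's height was reset and is not measured: the axis of bar, peg and ball lies 173 to 217 mm above the table, to be felt or seen. The clamp is tight and does not slip under 25 N.
- mug: White ceramic mug with a grey cat handle, 80 mm diameter, 90 mm high, a bystander. Origin: centre of the underside.
- warmer: White bottle-warmer base with grey lever lid, 124 mm diameter, 110 mm high, a bystander. Origin: centre of the underside.
Mind the look-alikes: they are no part of the job. What is meant by the teether is not pink, and is the smaller of those in its own colour.

How it is judged:
By the outcome, as a careful person would: the job done as asked, in the order asked, and still so for the second after the job is handed in, with the robot touching nothing.
It also fails if it takes over 62 s, if anything falls off the work surface, if the arm or the gripper's body presses on something with over 40 N, if the wrist force passes 120 N, or if a joint passes its speed limit or range.

## Working session

There is one attempt and no reset: what is moved stays moved. The work goes in short steps, Python scripts to look and compute and a shell command to move; the robot and the scene stay as the last step left them, time stands still between calls to the robot, and variables do not carry over. Pictures are saved under pics/ and viewed, at most 10 in all, crops included, and the job is handed in when it is done.

```bash
mkdir -p pics; python3 - <<'E'
from station import ctrl, read_camera
import cv2,numpy as np
for n in("scene","top"):
    r=read_camera(n); np.savez(f"pics/{n}0.npz",**r)
    cv2.imwrite(f"pics/{n}0.png",r["image"][...,::-1])
    print(n,r["fov_y"],r["cx"],r["cy"],np.round(r["extrinsics"],4).tolist())
s=ctrl.observe();print(s["t"],s["tool_pos"],s["orientation"],s["wrist_force"],s["grip_width"])
E
```

```text
scene 44.51453213887404 287.59931307274366 218.37499416607125 [[0.2142, 0.8114, -0.5439, 1.3029], [0.9767, -0.1703, 0.1306, -0.2686], [0.0133, -0.5592, -0.829, 1.2488], [0.0, 0.0, 0.0, 1.0]]
top 51.0555599993599 269.95221674833715 205.61165605155992 [[0.0048, -0.983, 0.1836, 0.3768], [-0.9999, -0.0077, -0.0151, -0.0675], [0.0162, -0.1835, -0.9829, 1.137], [0.0, 0.0, 0.0, 1.0]]
0.1 [ 0.1911998  -0.62061354  0.20464875] [ 9.88858720e-01  1.48854651e-01 -1.31743758e-04 -8.40770358e-04] [-0.12636905 -0.33671343  0.28143388] 0.0938885010550028
```

View pics/scene0.png

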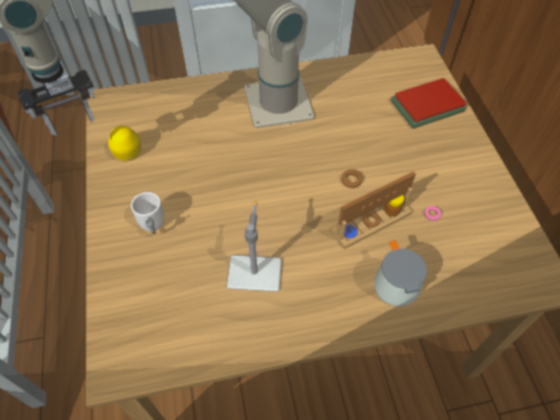

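View pics/top0.png

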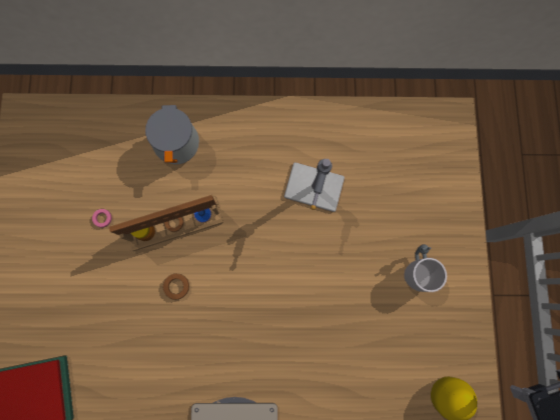

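The scene view shows the caddy around (375,215), with the pacifier at (350,231), the teether in the middle at (372,221) and the jar at (397,203). The stand foot is at (255,273) and its peg points toward the robot. In the top view the caddy board runs from (112,225) to (215,200), the jar is at the left end (145,230), and the stand is at (315,187). I'll zoom in for exact pixel positions.

```bash
cat > h.py <<'E'
import numpy as np,cv2
from station import ctrl, read_camera
class Cam:
    def __init__(s,r):
        s.E=np.array(r["extrinsics"]);s.im=r["image"];s.f=s.im.shape[0]/2/np.tan(np.radians(r["fov_y"])/2);s.c=np.array([r["cx"],r["cy"]])
    def ray(s,p):
        d=np.append((np.array(p,float)-s.c)/s.f,1);return s.E[:3,3],s.E[:3,:3]@d
    def plane(s,p,z):
        o,d=s.ray(p);return o+d*(z-o[2])/d[2]
    def proj(s,X):
        v=s.E[:3,:3].T@(np.array(X)-s.E[:3,3]);return s.c+s.f*v[:2]/v[2]
def tri(a,pa,b,pb):
    (o1,d1),(o2,d2)=a.ray(pa),b.ray(pb);k=np.linalg.lstsq(np.c_[d1,-d2],o2-o1,rcond=None)[0]
    P,Q=o1+k[0]*d1,o2+k[1]*d2;return (P+Q)/2,np.linalg.norm(P-Q)
def crop(c,x,y,w,h,k,name):
    im=cv2.resize(c.im[y:y+h,x:x+w],None,fx=k,fy=k,interpolation=cv2.INTER_CUBIC)[...,::-1].copy()
    for i in range(0,w,10): cv2.putText(im,str(x+i),(i*k,8),0,.3,(255,255,255),1) if i%20==0 else 0; cv2.line(im,(i*k,10),(i*k,14),(255,255,255),1)
    for j in range(0,h,10): cv2.putText(im,str(y+j),(0,j*k+4),0,.3,(255,255,255),1)
    return im
def old(n): return Cam(dict(np.load(f"pics/{n}0.npz")))
def new(n): return Cam(read_camera(n))
E
python3 - <<'E'
from h import *
s,t=old("scene"),old("top")
a=np.vstack([crop(s,320,160,110,90,5,"")]);b=crop(s,225,195,60,100,5,"")
im=np.zeros((500,860,3),np.uint8);im[:450,:550]=a;im[:500,555:855]=b
cv2.imwrite("pics/c1.png",im[:,:800])
a=crop(t,105,190,120,65,5,"");b=crop(t,280,150,70,70,5,"")
im=np.zeros((600,780,3),np.uint8);im[:325,:600]=a;im[250:600,430:780]=b
cv2.imwrite("pics/c2.png",im)
E
```

```text
(no output)
```

View pics/c1.png

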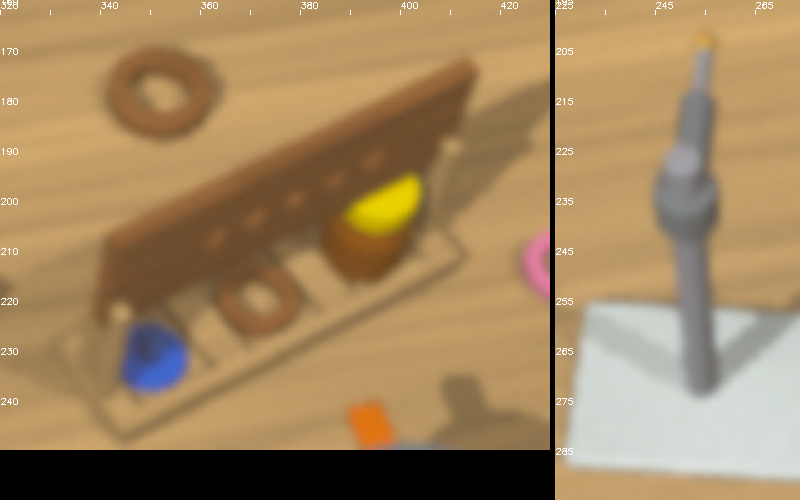

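View pics/c2.png

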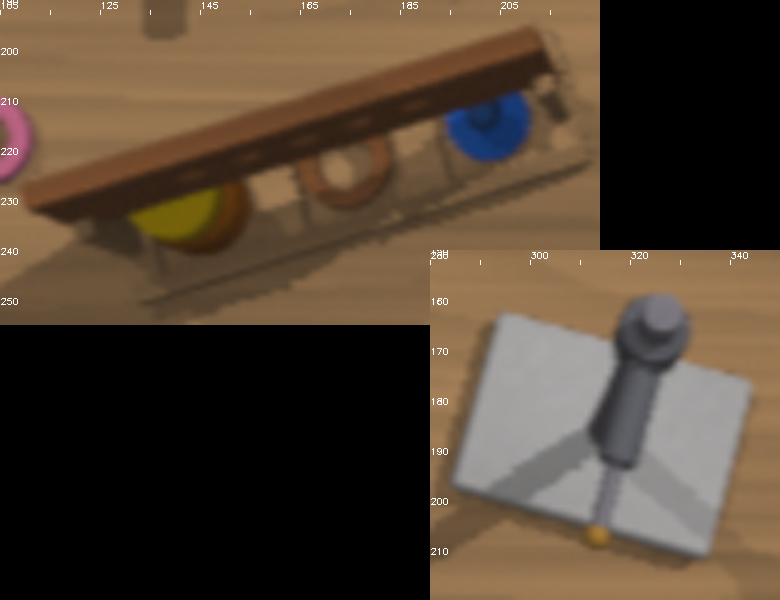

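The crops show:
- **Ball:** scene (254.6,202.8), top (313.2,206.8).
- **Post top:** scene (250.6,226), top (325.8,161.8).
- **Board top ends:** scene (341.6,207.6) and (413.8,172.4), top (110.2,228.8) and (212.6,196.8).
- **Pockets:** the jar is in the +y pocket, so the level hole is the one 27 mm from centre toward the jar.

```bash
cat > m.py <<'E'
from h import *
s,t=old("scene"),old("top")
print("ball",tri(s,(254.6,202.8),t,(313.2,206.8)))
for n,p,q in(("posttop",(250.6,226),(325.8,161.8)),("R",(341.6,207.6),(212.6,196.8)),("L",(413.8,172.4),(110.2,228.8))):
    z=.237 if n=="posttop" else .156
    print(n,tri(s,p,t,q),s.plane(p,z),t.plane(q,z))
# foot plate corners top & scene
c=np.array([(500,312),(752,380),(705,557),(453,485)])
P=np.array([t.plane((280+(x-430)/5-.4,150+(y-250)/5-.4),.012) for x,y in c]);print("foot",P.mean(0),np.linalg.norm(np.diff(P,axis=0),axis=1),P[:,:2])
# mask of foot plate / ball centroid
for c,n,b in((s,"s",(245,195,265,212)),(t,"t",(305,200,322,214))):
    h=cv2.cvtColor(c.im,cv2.COLOR_RGB2HSV);x0,y0,x1,y1=b
    r=c.im[y0:y1,x0:x1].astype(int);print(n);print((r[...,0]-r[...,2])[::1])
E
python3 m.py
```

```text
ball (array([ 0.55042989, -0.17514779,  0.19861838]), np.float64(0.001651105786557243))
posttop (array([ 0.64122889, -0.19940007,  0.23546536]), np.float64(0.000978067046670027)) [ 0.64236397 -0.19903287  0.237     ] [ 0.64068183 -0.19965572  0.237     ]
R (array([0.58012355, 0.0488518 , 0.15355283]), np.float64(0.0013095508415433897)) [0.58179846 0.04880471 0.156     ] [0.57947073 0.0479175  0.156     ]
L (array([0.50535619, 0.27658117, 0.1516566 ]), np.float64(0.0017384340185073316)) [0.50843733 0.27537179 0.156     ] [0.50461137 0.27416022 0.156     ]
foot [ 0.63996862 -0.20058489  0.012     ] [0.13798625 0.09897259 0.13642472] [[ 0.70527339 -0.14700933]
 [ 0.66926914 -0.28021556]
 [ 0.57405981 -0.25318306]
 [ 0.61127215 -0.1219316 ]]
s
[[ 92  92  92  92  92  93  91  91  91  92  92  91  90  90  91  91  90  91
   91  91]
 [ 91  91  91  91  90  90  90  90  91  91  91  91  91  91  91  92  92  92
   93  93]
 [ 90  91  90  90  90  90  91  90  90  92  93  94  93  93  93  94  95  93
   93  93]
 [ 91  90  91  92  93  93  94  94  94  94  94  94  95  94  95  94  95  94
   93  93]
 [ 94  94 
[... 1392 characters left out ...]
 23  15   6   4   5  11   9   3   1   2   2   1   1   2   2]
 [ 47  46  41  36  32  29  49  75  72  52  23   4   2   1   2   1   1]
 [ 50  48  46  45  45  50  72  97 107 101  65  20   4   3   2   2   1]
 [ 63  56  50  50  49  54  73  91 103 104  80  46  27  16   9   6   4]
 [ 68  66  65  64  57  53  62  75  85  87  70  51  45  40  35  29  23]
 [ 66  65  66  65  64  63  60  59  62  60  53  48  46  46  46  46  44]
 [ 63  63  63  62  62  62  61  60  60  60  60  54  47  47  47  45  45]
 [ 62  63  63  62  62  62  62  63  63  62  62  61  61  60  59  53  47]
 [ 65  65  65  65  65  65  65  65  66  65  65  64  64  65  64  63  62]
 [ 66  67  67  67  67  67  67  67  67  67  67  67  67  67  67  67  67]]
```

```bash
cat >> h.py <<'E'
from scipy.spatial.transform import Rotation as R
def go(xyz,xang):
    "tool-frame turn about z (deg) and shift (m) from the present pose; tool down, tool x at world angle xang"
    o=ctrl.observe();r=R.from_quat(o["orientation"]);T=R.from_euler("ZX",[xang,180],degrees=True)
    print("t",round(o["t"],2),"pos",np.round(o["tool_pos"],4),"rotvec",np.round(R.as_rotvec(r.inv()*T,degrees=True),2),"shift",np.round(r.inv().apply(np.array(xyz)-o["tool_pos"]),4),"F",np.round(o["wrist_force"],2),"w",round(o["grip_width"],4),"g",round(o["gripper_force"],2))
E
for i in 1 2 3; do python3 -m creep '[0,0,0,0.1573,-0.1075,-0.0183,255, 0,0,0,0.1573,-0.1075,-0.0183,255, 0,0,0,0.1573,-0.1075,-0.0183,255, 0,0,0,0.1573,-0.1075,-0.0183,255, 0,0,0,0.1573,-0.1075,-0.0183,255]' 10; done
for i in 1 2; do python3 -m creep '[0,0,-6,0,0,0,255, 0,0,-12,0,0,0,255, 0,0,-18,0,0,0,255, 0,0,-24,0,0,0,255, 0,0,-29,0,0,0,255]'; done
python3 -c "
from h import *
go((.547,-.174,.215),75)"
```

```text
t: 0.52
tool_pos: [0.3134, -0.4677, 0.2238]
orientation: [0.989, 0.151, 0.001, -0.001]
wrist_force: [0.6, -0.2, 0.4]
grip_width: 0.064
gripper_force: 0.0
t: 0.93
tool_pos: [0.4318, -0.3184, 0.2423]
orientation: [0.988, 0.151, 0.001, -0.001]
wrist_force: [0.4, -0.1, -0.1]
grip_width: 0.0306
gripper_force: 0.0
t: 1.35
tool_pos: [0.5502, -0.1688, 0.2605]
orientation: [0.988, 0.151, 0.001, -0.001]
wrist_force: [0.8, -0.0, -0.1]
grip_width: 0.0006
gripper_force: 0.0
t: 1.77
tool_pos: [0.5471, -0.1739, 0.26]
orientation: [0.919, 0.394, -0.0, -0.0]
wrist_force: [0.5, -0.6, 0.5]
grip_width: 0.0008
gripper_force: 0.0
t: 2.18
tool_pos: [0.5471, -0.1741, 0.26]
orientation: [0.791, 0.612, -0.0, -0.0]
wrist_force: [-0.8, 0.1, -0.7]
grip_width: 0.0002
gripper_force: 0.0
t 2.18 pos [ 0.5471 -0.1741  0.26  ] rotvec [-0.05 -0.    0.4 ] shift [ 0.0001 -0.      0.045 ] F [-0.82  0.07 -0.72] w 0.0002 g 0.0
```

```bash
python3 -m creep '[0,0,0,0,0,0.02,255, 0,0,0,0,0,0.04,255, 0,0,0,0,0,0.046,255, 0,0,0,0,0,0.046,255]' | grep -E "pos|force"
for i in 1 2 3 4 5 6 7; do python3 -m creep '[0,0,0,0,0,0.0007,255, 0,0,0,0,0,0.0014,255]' | grep -E "pos|wrist"; done
```

```text
tool_pos: [0.5459, -0.1739, 0.2126]
wrist_force: [-0.3, 0.3, 0.2]
gripper_force: 0.0
tool_pos: [0.5482, -0.1742, 0.2139]
wrist_force: [-0.2, -0.3, 0.1]
tool_pos: [0.548, -0.1742, 0.2124]
wrist_force: [1.1, 0.2, 0.2]
tool_pos: [0.5476, -0.1741, 0.2105]
wrist_force: [0.4, -0.2, 0.4]
tool_pos: [0.5475, -0.1741, 0.2088]
wrist_force: [0.1, -0.4, 0.4]
tool_pos: [0.5474, -0.1741, 0.2073]
wrist_force: [-0.1, -0.5, -0.1]
tool_pos: [0.5474, -0.1741, 0.2059]
wrist_force: [0.4, -0.1, 0.3]
tool_pos: [0.5475, -0.1741, 0.2045]
wrist_force: [-0.4, 0.3, 1.6]
```

```bash
for i in 1 2; do python3 -m creep '[0,0,0,0,0,0.0004,255, 0,0,0,0,0,0.0006,255]' | grep -E "pos|wrist"; done
```

```text
tool_pos: [0.5475, -0.1741, 0.2043]
wrist_force: [-1.2, -0.3, 3.4]
tool_pos: [0.5475, -0.1741, 0.204]
wrist_force: [-2.7, 0.5, 5.7]
```

```bash
python3 -m creep '[0,0,0,0,0,-0.03,255, 0,0,0,0,0,-0.055,255, 0,0,0,0,0,-0.055,255]' | grep -E "pos|force"
for i in 1 2; do python3 -m creep '[0,0,0,0.1729,-0.0527,0,0, 0,0,0,0.1729,-0.0527,0,0, 0,0,0,0.1729,-0.0527,0,0, 0,0,0,0.1729,-0.0527,0,0, 0,0,0,0.1729,-0.0527,0,0]' | grep -E "pos|wrist"; done
python3 -m creep '[0,0,-6.7,0,0,0,0, 0,0,-13.4,0,0,0,0, 0,0,-20.1,0,0,0,0, 0,0,-26.8,0,0,0,0, 0,0,-33,0,0,0,0]'
python3 - <<'E'
from h import *
t=new("top");s=new("scene")
go((.5352,.1872,.136),108.1)
im=np.zeros((600,800,3),np.uint8)
a=crop(s,320,150,110,100,4,"");b=crop(t,100,180,130,75,4,"")
im[:400,:440]=a;im[300:600,280:800]=b;cv2.imwrite("pics/c3.png",im)
E
```

```text
tool_pos: [0.5505, -0.1746, 0.2628]
wrist_force: [0.8, -0.8, -0.4]
gripper_force: 0.0
tool_pos: [0.5401, 0.0143, 0.2583]
wrist_force: [0.1, 0.5, 0.5]
tool_pos: [0.5326, 0.1952, 0.2582]
wrist_force: [0.9, 1.3, 0.0]
t: 5.52
tool_pos: [0.5342, 0.1868, 0.2577]
orientation: [0.585, 0.811, -0.0, -0.0]
wrist_force: [-0.1, 0.3, 0.8]
grip_width: 0.0932
gripper_force: 0.0
t 5.62 pos [0.5343 0.1867 0.2577] rotvec [-0.05 -0.01  0.02] shift [1.000e-04 1.100e-03 1.217e-01] F [ 0.51 -0.18  0.41] w 0.0937 g 0.0
```

View pics/c3.png

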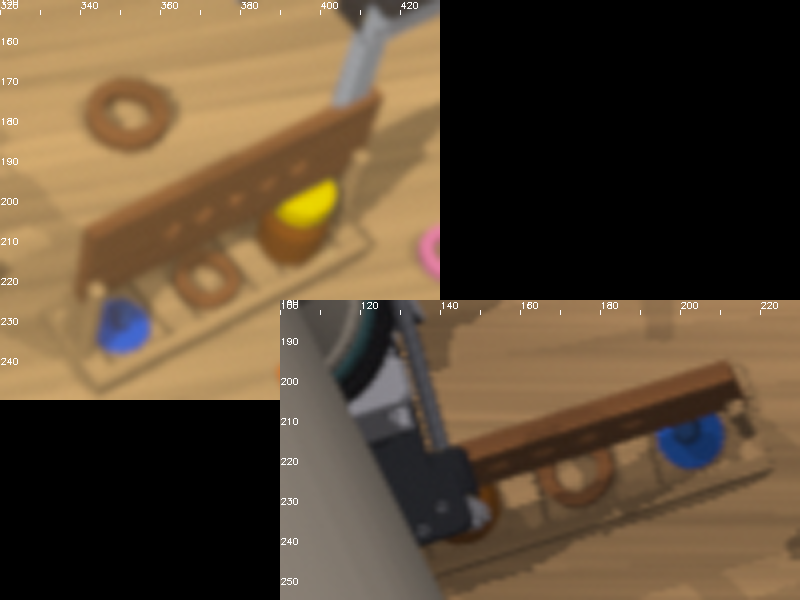

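The open fingers straddle the board above the hole beside the jar. Nothing in the caddy has moved. I'll descend and grip.

```bash
python3 -m creep '[0,0,0,0,0.001,0.035,0, 0,0,0,0,0.001,0.07,0, 0,0,0,0,0.001,0.1,0, 0,0,0,0,0.001,0.1217,0, 0,0,0,0,0.001,0.1217,0]' | grep -E "pos|wrist"
for i in 1 2 3; do python3 -m creep '[0,0,0,0,0,0,255, 0,0,0,0,0,0,255, 0,0,0,0,0,0,255, 0,0,0,0,0,0,255, 0,0,0,0,0,0,255]' 40; done
python3 -c "
from h import *
go((.5352,.1872,.136),108.1);print(ctrl.observe()['ft_torque'])"
```

```text
tool_pos: [0.5322, 0.1855, 0.1322]
wrist_force: [-0.6, 0.3, 0.5]
t: 6.45
tool_pos: [0.5361, 0.1878, 0.138]
orientation: [0.587, 0.809, 0.001, 0.001]
wrist_force: [0.2, 0.6, -0.1]
grip_width: 0.0641
gripper_force: 0.0
t: 6.87
tool_pos: [0.5353, 0.1875, 0.1367]
orientation: [0.587, 0.81, -0.0, 0.0]
wrist_force: [-0.1, 0.5, 0.2]
grip_width: 0.0308
gripper_force: 0.0
t: 7.28
tool_pos: [0.535, 0.1873, 0.1365]
orientation: [0.587, 0.81, -0.0, -0.0]
wrist_force: [-0.6, -0.6, -2.0]
grip_width: 0.0115
gripper_force: 40.0
t 7.28 pos [0.535  0.1873 0.1365] rotvec [-0.05  0.    0.01] shift [-0.0002  0.0002  0.0005] F [-0.57 -0.56 -1.98] w 0.0115 g 40.0
[-0.07749028  0.13651001  0.02477696]
```

```bash
python3 -m creep '[0,0,0,0,0,-0.002,255, 0,0,0,0,0,-0.006,255, 0,0,0,0,0,-0.012,255, 0,0,0,0,0,-0.020,255, 0,0,0,0,0,-0.028,255]' | grep -E "pos|force"
python3 -m creep '[0,0,0,0,0,-0.012,255, 0,0,0,0,0,-0.025,255, 0,0,0,0,0,-0.038,255, 0,0,0,0,0,-0.048,255, 0,0,0,0,0,-0.052,255]' | grep -E "pos|force"
python3 -m creep '[0,0,0,0,0,0,255, 0,0,0,0,0,0,255,0,0,0,0,0,0,255]' | grep -E "pos|force|width"
python3 - <<'E'
from h import *
s=new("scene");t=new("top")
go((.535,.1873,.2151),108.1);print(ctrl.observe()['ft_torque'])
im=np.zeros((600,800,3),np.uint8)
a=crop(s,330,130,120,110,4,"");b=crop(t,100,180,130,75,4,"")
im[:440,:480]=a;im[300:600,280:800]=b;cv2.imwrite("pics/c4.png",im)
E
```

```text
tool_pos: [0.5353, 0.1875, 0.1654]
wrist_force: [0.3, 0.6, -5.0]
gripper_force: 40.0
tool_pos: [0.5363, 0.188, 0.2189]
wrist_force: [0.1, 0.3, -5.3]
gripper_force: 40.0
tool_pos: [0.5348, 0.1871, 0.216]
wrist_force: [-0.4, -0.6, -5.4]
grip_width: 0.0116
gripper_force: 40.0
t 8.47 pos [0.5348 0.1872 0.2159] rotvec [-0.09  0.01  0.02] shift [-0.      0.0002  0.0008] F [-0.96  0.19 -5.54] w 0.0119 g 39.99
[-0.02476203 -0.15225222 -0.0338362 ]
```

View pics/c4.png

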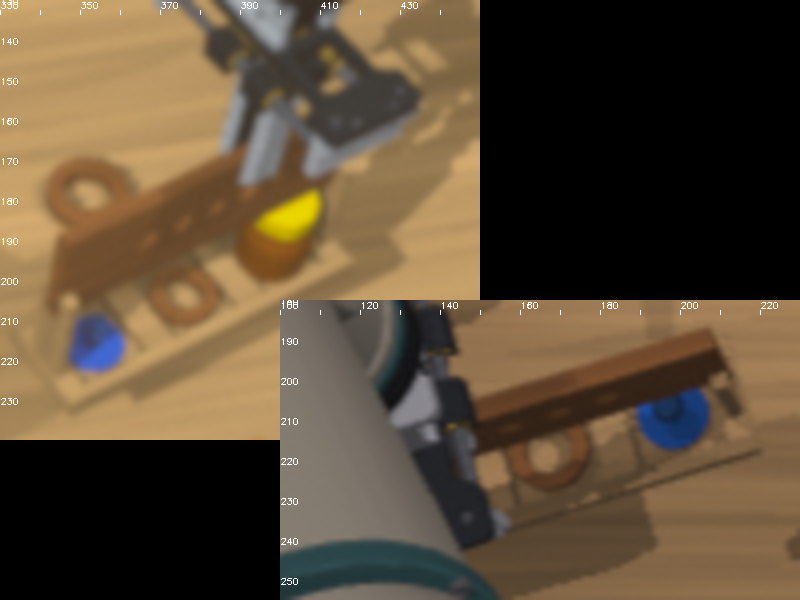

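Everything is still in the caddy and it looks level. Next: rotate by 33°, then move gently to a point in front of the peg.

```bash
for i in 1 2; do python3 -m creep '[0,0,3.3,0,0,0,255, 0,0,6.6,0,0,0,255, 0,0,9.9,0,0,0,255, 0,0,13.2,0,0,0,255, 0,0,16.55,0,0,0,255]' | grep pos; done
for i in 1 2 3 4; do python3 -m creep '[0,0,0,-0.0173,0.0038,0,255, 0,0,0,-0.0346,0.0077,0,255, 0,0,0,-0.052,0.0115,0,255, 0,0,0,-0.0693,0.0154,0,255, 0,0,0,-0.0866,0.0192,0,255]' | grep pos; done
python3 -m creep '[0,0,0,0,0,0,255, 0,0,0,0,0,0,255, 0,0,0,0,0,0,255]'
python3 - <<'E'
from h import *
s=new("scene");t=new("top")
go((.5194,-.1671,.2151),75);print(ctrl.observe()['ft_torque'])
np.savez("pics/s5.npz",s.im);np.savez("pics/t5.npz",t.im)
im=np.zeros((600,800,3),np.uint8)
a=crop(s,215,155,115,120,4,"");b=crop(t,250,150,130,75,4,"")
im[:480,:460]=a;im[300:600,280:800]=b;cv2.imwrite("pics/c5.png",im)
E
```

```text
tool_pos: [0.535, 0.1874, 0.2161]
tool_pos: [0.5349, 0.1875, 0.2161]
tool_pos: [0.5311, 0.0981, 0.2161]
tool_pos: [0.5273, 0.0095, 0.2162]
tool_pos: [0.5234, -0.0791, 0.2162]
tool_pos: [0.5196, -0.1676, 0.2162]
t: 11.22
tool_pos: [0.5198, -0.166, 0.2163]
orientation: [0.793, 0.609, 0.0, -0.001]
wrist_force: [-0.1, 0.6, -6.4]
grip_width: 0.0117
gripper_force: 40.0
t 11.32 pos [ 0.5201 -0.1656  0.2165] rotvec [-0.03 -0.05  0.12] shift [-0.0017 -0.0002  0.0014] F [ 0.23 -0.23 -4.75] w 0.0115 g 39.99
[-0.02706245 -0.05501421  0.01936023]
```

View pics/c5.png

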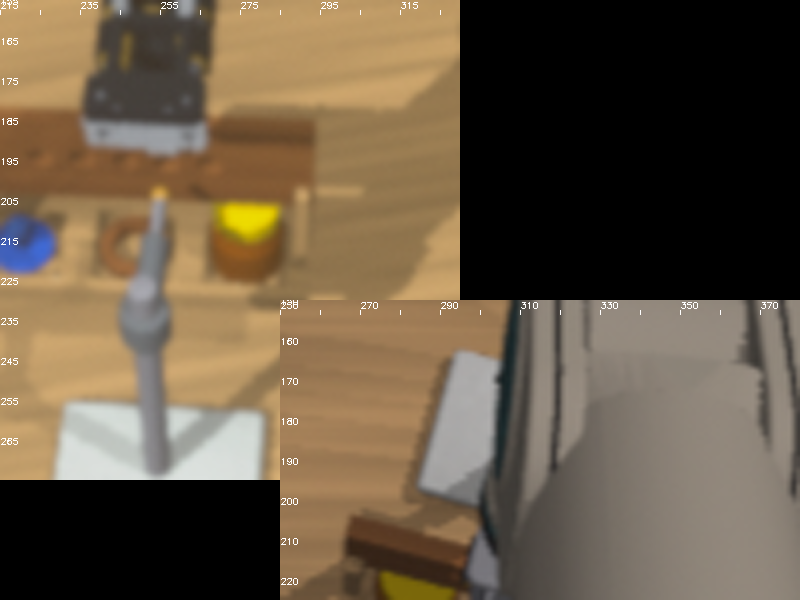

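The scene view shows the brass ball at (254.5,203) in front of the board. The row of holes runs along row 195 at columns 225, 235, 246, 257 and 267. The jar, teether and pacifier are all aboard. I'll check the predicted hole position against the pixels.

```bash
python3 -m creep '[0,0,0,0,0,0,255, 0,0,0,0,0,0,255, 0,0,0,0,0,0,255]' | grep pos
python3 - <<'E'
from h import *
s=new("scene");p=np.array(ctrl.observe()["tool_pos"]);go((.5194,-.1671,.2151),75)
x=np.array([.9659,-.2588,0]);y=np.array([.2588,.9659,0]);h4=p-[0,0,.0165]
for k in(-81,-54,-27,0,27): print(k,[np.round(s.proj(h4+x*a+y*k/1e3),1).tolist() for a in(-.006,.006)])
print("ball",s.proj((.5503,-.1754,.1986)),"L end top",s.proj(h4+y*.093+[0,0,.036]),"L low",s.proj(h4+y*.093+x*.006+[0,0,-.042]))
g=cv2.resize(s.im[180:215,215:300],None,fx=9,fy=9,interpolation=cv2.INTER_CUBIC)[...,::-1].copy()
for i in range(0,85,5): cv2.line(g,(i*9+4,0),(i*9+4,6),(255,)*3,1)
for i in range(0,35,5): cv2.line(g,(0,i*9+4),(6,i*9+4),(255,)*3,1)
cv2.imwrite("pics/c6.png",cv2.convertScaleAbs(g,alpha=1.6))
E
```

```text
tool_pos: [0.5201, -0.1665, 0.2167]
t 11.62 pos [ 0.52   -0.1666  0.2168] rotvec [ 0.01 -0.    0.05] shift [-0.0006 -0.0005  0.0017] F [ 0.81 -0.48 -5.46] w 0.0118 g 39.99
-81 [[224.0, 189.1], [223.5, 192.8]]
-54 [[234.5, 189.6], [234.0, 193.3]]
-27 [[245.1, 190.0], [244.6, 193.8]]
0 [[255.6, 190.5], [255.2, 194.3]]
27 [[266.1, 191.0], [265.8, 194.7]]
ball [254.16431972 202.76154576] L end top [292.13575647 185.35137917] L low [291.42382943 205.48963159]
```

View pics/c6.png

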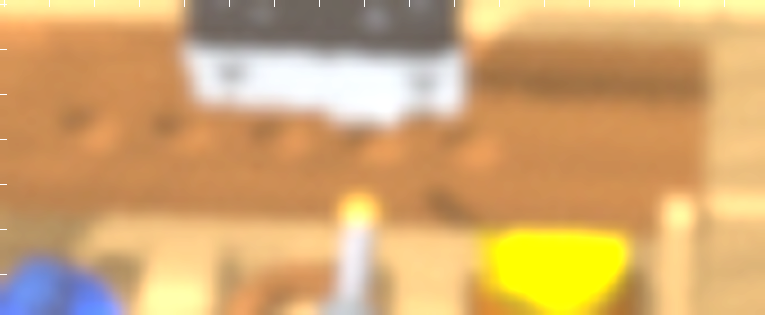

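The holes appear about 0.8 px (about 2 mm) to the right of the prediction, so I'll shift 2.3 mm along −tool x, drop 1.7 mm, and approach.

```bash
python3 -m creep '[0,0,0,-0.0012,0.004,0.0008,255, 0,0,0,-0.0023,0.008,0.0017,255, 0,0,0,-0.0023,0.012,0.0017,255, 0,0,0,-0.0023,0.014,0.0017,255, 0,0,0,-0.0023,0.014,0.0017,255]' | grep -E "pos|wrist"
python3 -m creep '[0,0,0,0,0,0,255, 0,0,0,0,0,0,255, 0,0,0,0,0,0,255]' | grep -E "pos|wrist"
for i in 1 2 3 4; do python3 -m creep '[0,0,0,0,0.0007,0,255, 0,0,0,0,0.0013,0,255, 0,0,0,0,0.002,0,255, 0,0,0,0,0.002,0,255]' | grep -E "pos|wrist"; done
```

```text
tool_pos: [0.5337, -0.173, 0.2149]
wrist_force: [-0.7, -0.3, -5.3]
tool_pos: [0.5327, -0.1727, 0.215]
wrist_force: [-1.1, -0.2, -4.2]
tool_pos: [0.5351, -0.1734, 0.2151]
wrist_force: [0.2, 0.1, -5.1]
tool_pos: [0.537, -0.1739, 0.215]
wrist_force: [-0.2, 0.4, -4.4]
tool_pos: [0.5389, -0.1744, 0.215]
wrist_force: [-0.6, -0.8, -5.2]
tool_pos: [0.5408, -0.1749, 0.215]
wrist_force: [-0.2, 0.8, -4.3]
```

```bash
for i in 1 2 3 4; do python3 -m creep '[0,0,0,0,0.0007,0,255, 0,0,0,0,0.0013,0,255, 0,0,0,0,0.002,0,255, 0,0,0,0,0.002,0,255]' | grep -E "pos|wrist"; done; python3 -c "
from h import *
go((.5503,-.1754,.2151),75);print(ctrl.observe()['ft_torque'])"
```

```text
tool_pos: [0.5427, -0.1755, 0.215]
wrist_force: [0.2, -0.2, -4.5]
tool_pos: [0.5447, -0.176, 0.215]
wrist_force: [0.3, 0.2, -5.3]
tool_pos: [0.5466, -0.1765, 0.215]
wrist_force: [-0.7, -0.1, -5.2]
tool_pos: [0.5485, -0.177, 0.215]
wrist_force: [-0.6, 0.5, -5.5]
t 14.95 pos [ 0.5485 -0.177   0.215 ] rotvec [ 0.01 -0.    0.02] shift [ 0.002   0.0013 -0.0001] F [-0.63  0.49 -5.5 ] w 0.0116 g 39.99
[-0.0478994  -0.04734288 -0.00257994]
```

No force 10 mm past the tip, so the ball is through the hole. I'll slide on.

```bash
for i in 1 2 3 4 5 6; do python3 -m creep '[0,0,0,0,0.001,0,255, 0,0,0,0,0.002,0,255, 0,0,0,0,0.003,0,255, 0,0,0,0,0.004,0,255]' | grep -E "pos|wrist"; done; python3 -c "
from h import *
go((.5773,-.1826,.2151),75)"
```

```text
tool_pos: [0.5524, -0.178, 0.215]
wrist_force: [-0.1, -0.6, -5.4]
tool_pos: [0.5562, -0.179, 0.215]
wrist_force: [-0.1, 0.2, -5.6]
tool_pos: [0.56, -0.1801, 0.215]
wrist_force: [-0.4, 0.4, -4.7]
tool_pos: [0.5639, -0.1811, 0.215]
wrist_force: [0.3, -0.1, -5.3]
tool_pos: [0.5678, -0.1822, 0.215]
wrist_force: [-0.2, -0.3, -4.6]
tool_pos: [0.5716, -0.1832, 0.215]
wrist_force: [-0.2, -0.4, -5.7]
t 16.95 pos [ 0.5716 -0.1832  0.215 ] rotvec [-0.   -0.    0.02] shift [ 0.002   0.0053 -0.0001] F [-0.23 -0.4  -5.69] w 0.0118 g 39.99
```

Roughly 5 mm remains to the shoulder. I'll close in slowly with force checks.

```bash
for i in 1 2 3 4; do python3 -m creep '[0,0,0,0,0.0005,0,255, 0,0,0,0,0.001,0,255, 0,0,0,0,0.001,0,255]' | grep -E "pos|wrist"; done
```

```text
tool_pos: [0.5726, -0.1834, 0.215]
wrist_force: [0.0, 0.2, -4.7]
tool_pos: [0.5736, -0.1837, 0.215]
wrist_force: [0.8, -0.3, -5.3]
tool_pos: [0.5746, -0.184, 0.215]
wrist_force: [-0.8, 0.3, -4.8]
tool_pos: [0.5755, -0.1843, 0.215]
wrist_force: [-0.8, 0.1, -4.8]
```

```bash
python3 -m creep '[0,0,0,0,0.0005,0,255, 0,0,0,0,0.0005,0,255]' | grep -E "pos|wrist"
```

```text
tool_pos: [0.5757, -0.1843, 0.2149]
wrist_force: [0.3, 0.7, -4.8]
```

```bash
for i in 1 2 3; do python3 -m creep '[0,0,0,0,0.0005,0,255, 0,0,0,0,0.0007,0,255, 0,0,0,0,0.0007,0,255]' | grep -E "pos|wrist"; done
```

```text
tool_pos: [0.5758, -0.1843, 0.2149]
wrist_force: [-3.1, 0.5, -3.5]
tool_pos: [0.5759, -0.1843, 0.2148]
wrist_force: [-4.8, 0.7, -1.8]
tool_pos: [0.576, -0.1844, 0.2148]
wrist_force: [-6.4, 2.1, -0.8]
```

Shoulder met (6 N). I'll ease off the push and lower until the hole rests on the peg.

```bash
python3 -m creep '[0,0,0,0,-0.0009,0,255, 0,0,0,0,-0.0014,0,255, 0,0,0,0,-0.0014,0,255]' | grep -E "pos|wrist"
for i in 1 2 3 4 5; do python3 -m creep '[0,0,0,0,0,0.0004,255, 0,0,0,0,0,0.0007,255, 0,0,0,0,0,0.0007,255]' | grep -E "pos|wrist"; done
```

```text
tool_pos: [0.5759, -0.1844, 0.2148]
wrist_force: [-5.2, 1.2, -3.9]
tool_pos: [0.5759, -0.1843, 0.2142]
wrist_force: [-5.0, 1.6, -2.2]
tool_pos: [0.5758, -0.1844, 0.2135]
wrist_force: [-4.5, 1.9, -1.5]
tool_pos: [0.5758, -0.1844, 0.2128]
wrist_force: [-4.7, 1.6, -2.0]
tool_pos: [0.5758, -0.1844, 0.2121]
wrist_force: [-5.7, 2.0, -1.6]
tool_pos: [0.5758, -0.1844, 0.2114]
wrist_force: [-5.1, 1.2, -2.0]
```

```bash
python3 -m creep '[0,0,0,0,-0.0006,0,255, 0,0,0,0,-0.0006,0,255]' | grep -E "pos|wrist"
for i in 1 2 3; do python3 -m creep '[0,0,0,0,0,0.0003,255, 0,0,0,0,0,0.0005,255, 0,0,0,0,0,0.0005,255]' | grep -E "pos|wrist"; done
```

```text
tool_pos: [0.5758, -0.1844, 0.2114]
wrist_force: [-4.8, 1.9, -2.8]
tool_pos: [0.5758, -0.1844, 0.211]
wrist_force: [-5.1, 1.4, -2.7]
tool_pos: [0.5758, -0.1843, 0.2107]
wrist_force: [-5.7, 0.4, -0.6]
tool_pos: [0.5758, -0.1844, 0.2105]
wrist_force: [-6.1, 2.7, 1.2]
```

The peg now carries the weight. I'll release with a limited opening so the fingers clear the clamp.

```bash
python3 -m creep '[0,0,0,0,0,0,205, 0,0,0,0,0,0,190, 0,0,0,0,0,0,180, 0,0,0,0,0,0,180, 0,0,0,0,0,0,180]'
python3 - <<'E'
from h import *
s=new("scene");t=new("top")
go((.5773,-.1826,.2151),75)
im=np.zeros((600,800,3),np.uint8)
a=crop(s,205,135,120,140,4,"");im[:560,:480]=a;b=crop(t,240,150,75,75,4,"");im[:300,490:790]=b
cv2.imwrite("pics/c7.png",im)
E
```

```text
t: 21.7
tool_pos: [0.5771, -0.1846, 0.2105]
orientation: [0.793, 0.609, 0.001, 0.001]
wrist_force: [0.2, -0.1, 0.1]
grip_width: 0.0274
gripper_force: 0.0
t 21.8 pos [ 0.5765 -0.1844  0.2102] rotvec [ 0.07 -0.01  0.02] shift [ 0.002   0.0003 -0.0049] F [-0.03 -0.33  0.31] w 0.0272 g 0.0
```

View pics/c7.png

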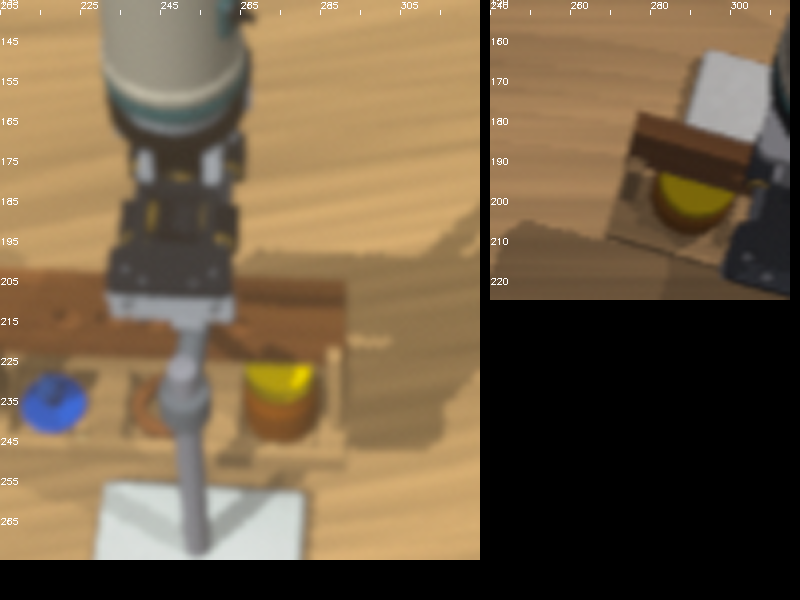

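The caddy hangs level, with the jar, pacifier and teether aboard and the fingers clear of it. I'll retreat straight up.

```bash
python3 -m creep '[0,0,0,0,0,-0.005,180, 0,0,0,0,0,-0.012,180, 0,0,0,0,0,-0.022,180, 0,0,0,0,0,-0.035,180, 0,0,0,0,0,-0.05,180]' | grep -E "pos|wrist"
python3 -m creep '[0,0,0,0,0,-0.02,180, 0,0,0,0,0,-0.04,180, 0,0,0,0,0,-0.06,180, 0,0,0,0,0,-0.08,180, 0,0,0,0,0,-0.09,180]' | grep -E "pos|wrist"
for i in 1 2; do python3 -m creep '[0,0,0,0,-0.03,0,180, 0,0,0,0,-0.06,0,180, 0,0,0,0,-0.09,0,180, 0,0,0,0,-0.1,0,180, 0,0,0,0,-0.1,0,180]' | grep -E "t:|pos|wrist"; done
python3 - <<'E'
from h import *
s=new("scene");t=new("top")
im=np.zeros((600,800,3),np.uint8)
a=crop(s,195,165,125,120,4,"");im[:480,:500]=a;b=crop(t,265,150,75,110,4,"");im[:440,500:800]=b
cv2.imwrite("pics/c8.png",im)
E
```

```text
tool_pos: [0.5759, -0.1843, 0.2611]
wrist_force: [0.2, -0.2, -0.7]
tool_pos: [0.5772, -0.1845, 0.3538]
wrist_force: [0.2, 0.8, 1.0]
t: 23.05
tool_pos: [0.4776, -0.1582, 0.351]
wrist_force: [-0.1, 0.2, -0.3]
t: 23.47
tool_pos: [0.3824, -0.1327, 0.3506]
wrist_force: [0.9, 0.3, 0.5]
```

View pics/c8.png

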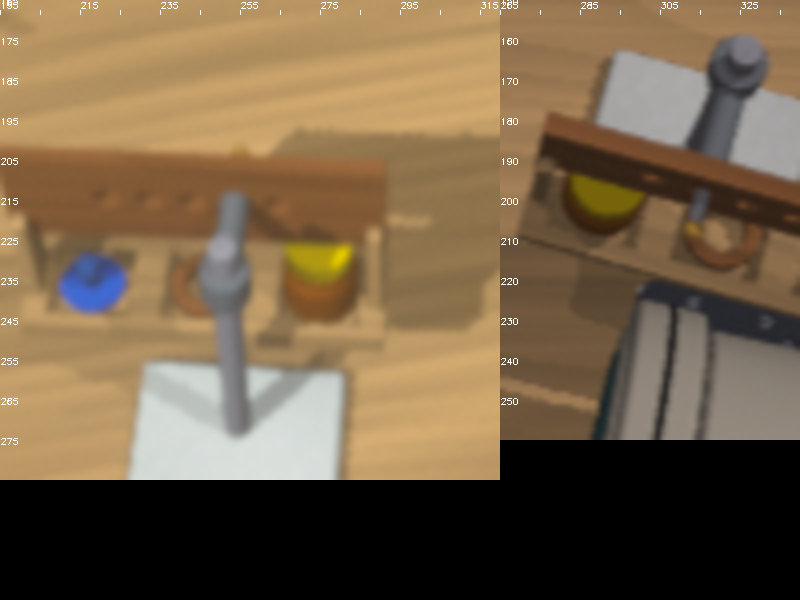

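The peg passes through the fourth hole, on the jar side. The ball shows beyond the board, the board is at the shoulder, and the caddy is level with all its loads.

```bash
python3 -c "
from station import ctrl
print(ctrl.close_job())"
```

```text
the job is handed in; nothing more can be done
None
```

The caddy hangs level on the peg by the hole 27 mm from centre on the jar's side, with its board against the shoulder and the jar, pacifier and teether still in it; the mug and warmer were not touched, and I handed the job in at about 23.6 s (no verdict was returned).

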